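# Uncover the specimen carrier and hold it up level

## Task

Take the clear dust cover by its knob, lift it off the specimen carrier and set it down upright on the blue mat (set down, not dropped), and let go of it. Then grip the carrier by its orange handle, lift it straight up about 15 cm above its stand and hold it there still and level for at least two seconds, with both specimen mounts still standing on it. Finish while still holding it up, and leave everything else on the bench where it is.

Things in the scene. Friction and masses are not known exactly. Their poses are not given: they have to be found in the camera images.
- cover: Loose clear dust cover with grey edges, a bottomless box 198 (x) x 148 (y) x 98 mm high, walls 4 mm, 0.3 kg, standing over the carrier on the stand. Round black knob, 30 mm across, 112 to 134 mm above the origin, mid-roof on a 16 mm neck. Origin: centre of the lower edge; z up. The carrier's handle inside reaches 82 mm above that edge: raise it more before going sideways.
- mat: Fixed flat blue mat, 260 (x) x 210 (y) mm, 3 mm thick, on the bench: the place for the cover. Origin: centre of its underside, on the bench; z up. The stand and the mat lie one to the robot's left and one to its right, either way round.
- stand: Fixed dark steel base slab, 220 (x) x 170 (y) x 10 mm, with low brass locating nubs (8 mm high) around the carrier, which stands between them with 3 mm play. Origin: centre of its underside, on the bench; z up.
- carrier: Loose aluminium specimen tray, 150 (x) x 100 (y) mm, floor 6 mm thick, rim to 12 mm, about 0.35 kg. Straight orange grip bar along its y: 84 mm long, 12 mm thick (along x), 62 to 82 mm above the origin, on two posts 68 mm apart, its middle above the origin and near the centre of mass. Origin: centre of the underside; z up. Starts on the stand, 10 mm above the bench.
- mount_a: Loose specimen mount: black disc 30 mm across and 18 mm high with a steel inset on top, 0.03 kg, standing on the carrier's floor on the carrier's -x side. Origin: centre of its underside, z up.
- mount_b: Loose specimen mount like mount_a but with a brass inset, on the carrier's +x side. Origin: centre of its underside, z up.
- probe_blue: Bystander: loose pencil-like probe with a blue collar, 125 mm long, lying on the bench in the middle, between stand and mat. Leave alone. Origin: at the middle, on its underside.
- probe_grey: Bystander: loose pencil-like probe with a grey collar, 125 mm long, lying farther back than the blue one. Leave alone. Origin: at the middle, on its underside.
- cleaner: Bystander: loose white bottle with a blue cap, 48 mm across, 120 mm high, to the left. Leave alone. Origin: centre of its underside.
- mug: Bystander: loose blue mug, 80 mm across, 90 mm high, to the right. Leave alone. Origin: centre of its underside.
- jar: Bystander: loose amber jar with a black cap, 60 mm across, 60 mm high, to the left. Leave alone. Origin: centre of its underside.
Not all that is in view belongs to the job. What is shaped like the cover but green or red is not meant.

How it is judged:
On the way, in this order (a step that is already met when the one before it is completed fails the run):
1. the dust cover stands upright and released on the blue mat (horizontal distance between cover and mat below 0.06 m and z of cover in the frame of mat between -0.002 and 0.008 m and angle between cover's own z axis and vertical below 0.05 rad and linear speed of cover below 0.02 m/s and contact force between cover and the arm below 0.2 N and contact force between cover and the fingers below 0.2 N), for 0.2 s.
2. the carrier is held up level and still above its stand with both mounts standing on it, for 1.5 s (z of carrier in the frame of stand between 0.11 and 0.23 m and horizontal distance between carrier and stand below 0.1 m and angle between carrier's own z axis and vertical below 0.08 rad and linear speed of carrier below 0.02 m/s and angular speed of carrier below 0.1 rad/s and contact force between carrier and the fingers above 2 N and contact force between carrier and stand below 0.1 N and contact force between carrier and cover below 0.1 N and x of mount_a in the frame of carrier between -0.072 and 0.072 m and y of mount_a in the frame of carrier between -0.047 and 0.047 m and z of mount_a in the frame of carrier between 0.003 and 0.01 m and angle between each of mount_a, mount_b's own z axis and vertical below 0.15 rad and x of mount_b in the frame of carrier between -0.072 and 0.072 m and y of mount_b in the frame of carrier between -0.047 and 0.047 m and z of mount_b in the frame of carrier between 0.003 and 0.01 m), for 1.5 s.
At the end, for the whole second after the job is handed in: Carrier in the gripper, 11 to 23 cm above the bench, within 10 cm of the stand sideways, tilt under 0.08 rad, under 2 cm/s and 0.1 rad/s, clear of stand and cover; both mounts upright inside its rim; cover upright and untouched on the mat, within 6 cm of its middle (all of step 1 and all of step 2); the arm keeps its last pose, push and grip.
It fails at once if the carrier is tipped (more than 0.3 rad) (angle between carrier's own z axis and vertical above 0.3 rad).
It fails at once if a specimen mount falls over or off the carrier (angle between any of mount_a, mount_b's own z axis and vertical above 0.5 rad or z of any of mount_a, mount_b in the frame of carrier below -0.003 m).
It fails at once if the cover is dropped (falls faster than 0.4 m/s with no finger on it) (linear speed of cover above 0.4 m/s and contact force between cover and the fingers below 0.1 N).
It fails at once if the cover is tipped over (more than 0.6 rad) (angle between cover's own z axis and vertical above 0.6 rad).
It fails at once if a bystander is moved more than 3 cm (distance of any of probe_blue, probe_grey, cleaner, mug, jar from where it was at the start of the episode above 0.03 m).
It also fails if it takes over 64 s, if anything falls off the work surface, if the arm or the gripper's body presses on something with over 40 N, if the wrist force passes 120 N, or if a joint passes its speed limit or range.

## Robot

A 6-joint arm with a two-finger parallel gripper is mounted at the origin on the work surface. World frame = base frame: x ahead of the robot, y to its left, z up, the work surface at z = 0. Lengths are in m, angles in rad, forces in N, time in s.
With the tool pointing down it reaches from about 0.225 to 0.875 m from the base axis. Payload 3.4 kg.
Tool frame: the origin (TCP) lies at the very end of the fingers, on their centre line; the grasp point (between the pads) lies 19 mm behind it; z points along the fingers, y is the line along which they close (so a half turn about z gives the same grasp; the last joint's range is limited). The gripper opens to 85 mm and grips with 20 to 120 N. Pads are 22 mm wide; open, the fingers measure 114 mm over their backs; the gripper's body (76 mm by 85 mm) begins 54 mm behind the grasp point. The pads swing forward as they close: fully open they stand 13 mm farther back than shut.
Start: joints at [1.144, 0.276, 1.505, -0, 1.361, -0.121], TCP at [0.173, 0.548, 0.192] pointing down, gripper open.
Joint ranges: [-2.89, 2.89], [-0.75, 2.08], [0.22, 2.7], [-1.18, 4.32], [0.11, 2.71], [-2.7, 2.7]. Speed limits (rad/s): [2.57, 2.57, 3.14, 3.14, 3.14, 3.14].

## Interface

Orientations are given as a unit quaternion [w, x, y, z].
In Python, from rig import readout, vision, manip gives the robot as it stands.
- The arm moves only by the shell command python3 -m handwheel 'ROWS' [FORCE]. ROWS is JSON, a list of rows, each a list of 3 entries, a list of its own where there are three numbers: the shift along the tool's x, y, z in mm, then the turn, a rotation vector about the tool's x, y, z in units of 6 degrees (1.0 is 6 degrees), then the closure, from -1 (fully open) to 1 (shut), so that 0 is half open. A call has 1 to 20 rows; each row shifts and turns the commanded pose from where the row before left it, along the tool's axes as they then stand; what a row does not reach is not made up. A row lasts 1/8 s, in which the tool goes at most 62.5 mm and 10.7 degrees, less where a joint would pass 70% of its speed; a pose out of reach is approached as far as the arm can. A call is refused whole if a number of a shift passes 62.5 or a number of a turn 1, either way. A call with a gripper value outside its range is refused whole. The fingers move at their own pace and stop on an object; FORCE is the grip in N (left out, the last holds). Time passes only in rows, so rows that do not move let the fingers close. It gives the time, the measured TCP pose, the force, the opening and the grip force at its end, in the units of the state.
- readout.get_state(): the state, without advancing time (a new reading comes with each control period).
- vision.get_image(name): name is "scene" or "side" or "wrist"; returns the picture (400x640x3 uint8, blue, green, red); there is no depth.
- vision.camera_params(name): a dict with "intrinsics" (3x3 intrinsics, pixels), "dist" ([k1, k2, p1, p2, k3] as OpenCV has them; the pictures are not rectified), "rvec" (rotation vector, rad) and "tvec" (3), from world to camera coordinates, as OpenCV has them; the wrist camera has in their place "hand_eye" (4x4, takes a point from camera to tool coordinates, whose origin is the TCP and whose axes are the flange's). Camera axes: x right, y down, z forward; pixel columns grow to the right and rows downward; lengths in m; the calibration is good to about 2 mm. A picture is of the moment at which its call begins: read the wrist's pose just before it. camera_params takes no time and is no camera call.
- manip.sign_off(): hands the job in; it is judged then, once.
The state is a dict: "clock": time; "qpos": joint angles; "qd": joint speeds; "effort": joint torques, N m; "position": TCP position; "ee_rot": TCP orientation; "contact_force": force on the tool from outside, world axes, zero at the start; "moment": the same for the moment, N m; "width": finger opening in m; "gripper_force": force on a finger pad.
Only numpy, scipy, OpenCV 4.12 (cv2) and the standard library are available. Lean on these libraries where they do the work, as an engineer would, in place of code of your own. Each camera call takes 0.05 s, during which the arm holds its last target. There are 200 camera calls.

## Working session

There is one attempt and no reset: what is moved stays moved. The work goes in short steps, Python scripts to look and compute and a shell command to move; the robot and the scene stay as the last step left them, time stands still between calls to the robot, and variables do not carry over. Pictures are saved under pics/ and viewed, at most 10 in all, crops included, and the job is handed in when it is done.

```bash
mkdir -p pics; cat > h.py <<'E'
import numpy as np, cv2
from scipy.spatial.transform import Rotation as R
from rig import readout, vision, manip
def grab(n,f):
    im=vision.get_image(n); cv2.imwrite('pics/'+f,im); return im
def rays(n,uv,state=None):
    p=vision.camera_params(n); K=np.array(p['intrinsics']); d=np.array(p['dist'],float)
    q=cv2.undistortPoints(np.array(uv,float).reshape(-1,1,2),K,d).reshape(-1,2)
    v=np.c_[q,np.ones(len(q))]
    if 'rvec' in p:
        M=cv2.Rodrigues(np.array(p['rvec'],float))[0]; return -M.T@np.array(p['tvec'],float).ravel(), v@M
    H=np.array(p['hand_eye']); w,x,y,z=state['ee_rot']; T=np.eye(4); T[:3,:3]=R.from_quat([x,y,z,w]).as_matrix(); T[:3,3]=state['position']; G=T@H
    return G[:3,3], v@G[:3,:3].T
def atz(n,uv,z,state=None):
    c,v=rays(n,uv,state); z=np.broadcast_to(z,len(v)); return c+v*((z-c[2])/v[:,2])[:,None]
def proj(n,P):
    p=vision.camera_params(n); return cv2.projectPoints(np.array(P,float),np.array(p['rvec'],float),np.array(p['tvec'],float),np.array(p['intrinsics']),np.array(p['dist'],float))[0].reshape(-1,2)
E
python3 - <<'E'
from h import *
s=readout.get_state();print(s)
a=grab('scene','scene0.png');b=grab('side','side0.png')
for n in('scene','side'):print(n,rays(n,[[320,200]]))
E
```

```text
{'clock': 0.0, 'qpos': array([ 1.14400135e+00,  2.76625768e-01,  1.50613793e+00, -1.36760273e-05,
        1.36070520e+00, -1.21012692e-01]), 'qd': array([0.00072179, 0.00104081, 0.00104291, 0.00040804, 0.00027422,
       0.00028674]), 'effort': array([ 2.44277340e-03, -4.16771364e+01, -2.45807236e+01,  3.70048883e-04,
        1.07524931e-02,  1.76168055e-05]), 'position': array([0.17286275, 0.54776689, 0.19082033]), 'ee_rot': array([-2.47317392e-04,  1.52294701e-01,  9.88334682e-01, -9.04960087e-04]), 'contact_force': array([-0.14334921, -0.19136667, -0.07848922]), 'moment': array([ 0.00532488,  0.03036856, -0.05419222]), 'gripper_force': 0.0, 'width': 0.08495975274026639}
scene (array([1.37614076, 0.17560623, 1.21389032]), array([[-0.60120645, -0.12803745, -0.78883329]]))
side (array([0.45739509, 0.73845327, 0.93429191]), array([[ 0.02128711, -0.64889985, -0.76058445]]))
```

View pics/scene0.png

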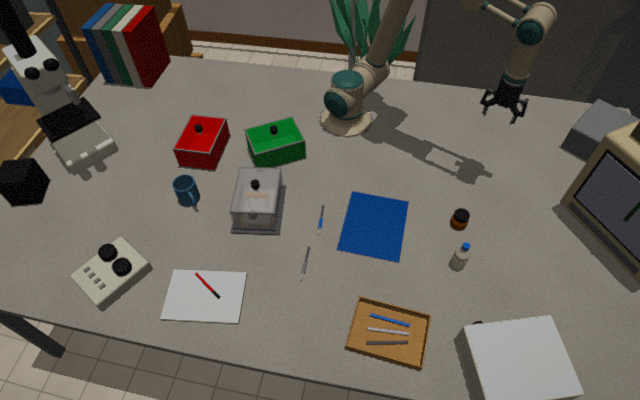

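View pics/side0.png

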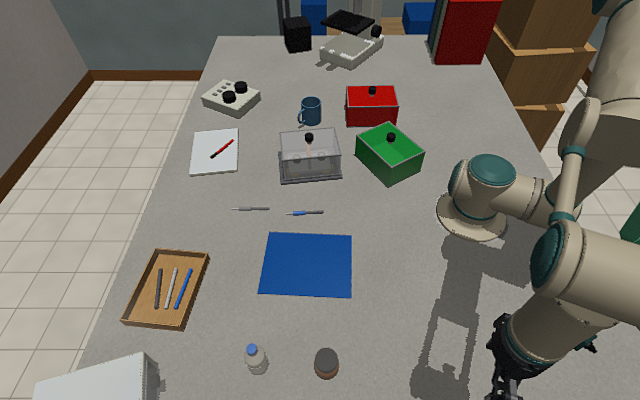

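The scene view shows the clear cover around (257,200) with its knob at (255,185), and the mat's corners at about (355,193), (409,200), (400,260) and (338,251). In the side view the knob is at (309,137) and the mat spans (259–352, 233–297). I'll enlarge both.

```bash
python3 - <<'E'
from h import *
a=cv2.imread('pics/scene0.png')[155:245,215:305];b=cv2.imread('pics/side0.png')[115:205,265:355]
cv2.imwrite('pics/crop0.png',np.hstack([cv2.resize(x,(400,400),interpolation=cv2.INTER_CUBIC) for x in(a,b)]))
m=atz('scene',[[355,193],[409,200],[400,260],[338,251]],.003);print(m,m.mean(0))
m=atz('side',[[269,233],[352,234],[351,297],[259,296]],.003);print(m,m.mean(0))
for n in('scene','side'):
    im=cv2.imread(f'pics/{n}0.png').astype(int)
    k=((im[...,0]>120)&(im[...,2]<50)&(im[...,1]<100)).astype(np.uint8)
    N,L,S,C=cv2.connectedComponentsWithStats(k);i=1+S[1:,4].argmax()
    q=cv2.boxPoints(cv2.minAreaRect(np.argwhere(L==i)[:,::-1].astype(np.float32)));print(S[i],atz(n,[C[i]],.003),atz(n,q,.003)[:,:2])
c1,v1=rays('scene',[[255,185]]);c2,v2=rays('side',[[309,137]])
print(atz('scene',[[255,185]],.133),atz('side',[[309,137]],.133))
E
```

```text
[[0.39755263 0.09886107 0.003     ]
 [0.39346762 0.29577    0.003     ]
 [0.64857415 0.28424305 0.003     ]
 [0.65251592 0.07934053 0.003     ]] [0.52302758 0.18955366 0.003     ]
[[0.64086727 0.07996595 0.003     ]
 [0.38178345 0.0826462  0.003     ]
 [0.393351   0.29221305 0.003     ]
 [0.64571677 0.29097677 0.003     ]] [0.51542962 0.18645049 0.003     ]
[338 228  65  34 678] [[0.60950054 0.17781889 0.003     ]] [[0.6455705  0.07607158]
 [0.53446085 0.07592506]
 [0.54582717 0.28707856]
 [0.65426518 0.27807325]]
[ 258  232   93   66 5393] [[0.51814062 0.19367972 0.003     ]] [[0.65019285 0.28165537]
 [0.66713732 0.07276657]
 [0.37875834 0.08905396]
 [0.39619335 0.29354568]]
[[ 0.5302682  -0.22544945  0.133     ]] [[ 0.52149615 -0.22628326  0.133     ]]
```

View pics/crop0.png

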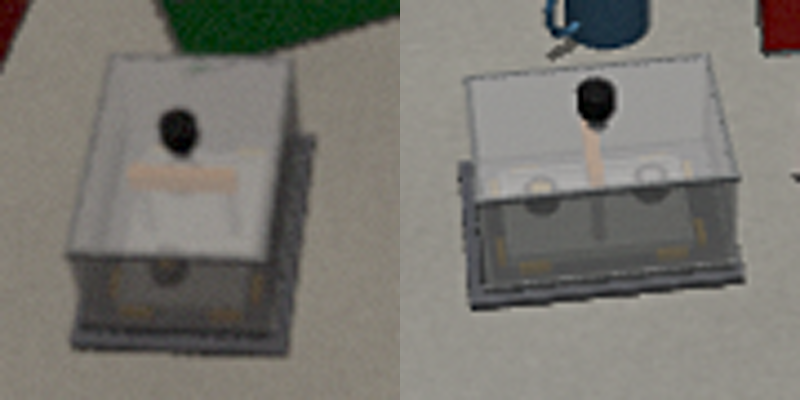

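The crop shows the knob at scene crop (179,131) and side crop (196,101). The roof corners are sharp. The orange handle bar runs along y, with a mount on each side of it.

```bash
python3 - <<'E'
from h import *
def f(n,p,o,z):
    return atz(n,np.array(p)*.225+np.array(o)-.39,z)
r1=f('scene',[(110,55),(297,58),(268,260),(68,255)],(215,155),.108);r2=f('side',[(66,77),(308,55),(340,178),(80,200)],(265,115),.108)
for r in(r1,r2):print(r.round(4),r.mean(0),[np.degrees(np.arctan2(*(r[j]-r[i])[[1,0]])) for i,j in((0,1),(1,2),(2,3),(3,0))],[np.linalg.norm(r[j]-r[i]) for i,j in((0,1),(1,2),(2,3),(3,0))])
print(f('scene',[(179,131)],(215,155),.133),f('side',[(196,101)],(265,115),.133))
# stand lower corners
print(f('scene',[(72,347),(289,354)],(215,155),0.0),f('side',[(72,308),(344,281)],(265,115),0.0))
# handle bar ends top z=.092 (scene), 
print(f('scene',[(127,178),(238,182)],(215,155),.088))
s=readout.get_state();print(R.from_quat(s['ee_rot'][[1,2,3,0]]).as_matrix().round(3))
E
```

```text
[[ 0.4408 -0.3134  0.108 ]
 [ 0.4167 -0.1655  0.108 ]
 [ 0.6132 -0.137   0.108 ]
 [ 0.6362 -0.2828  0.108 ]] [ 0.52672553 -0.22469331  0.108     ] [np.float64(99.23086290860778), np.float64(8.256416714222473), np.float64(-81.0121441626914), np.float64(-171.11133630160774)] [np.float64(0.14982701416835406), np.float64(0.198510035384845), np.float64(0.14763409078541265), np.float64(0.1978587009530466)]
[[ 0.6296 -0.2842  0.108 ]
 [ 0.4358 -0.3117  0.108 ]
 [ 0.4132 -0.1654  0.108 ]
 [ 0.6067 -0.1414  0.108 ]] [ 0.52129451 -0.22570229  0.108     ] [np.float64(-171.92562809662954), np.float64(98.79857252041846), np.float64(7.070480773066926), np.float64(-80.89041159210134)] [np.float64(0.19569989054690856), np.float64(0.14799546219178059), np.float64(0.19498806730533266), np.float64(0.14459098938823992)]
[[ 0.52649495 -0.22697337  0.133     ]] [[ 0.52241974 -0.22453358  0.133     ]]
[[ 0.64820078 -0.2961061   0.        ]
 [ 0.62262115 -0.12849789  0.        ]] [[ 6.22349701e-01 -1.32564809e-01  0.00000000e+00]
 [ 4.06864398e-01 -1.62444204e-01 -1.11022302e-16]]
[[ 0.54399616 -0.26977395  0.088     ]
 [ 0.53195873 -0.18440477  0.088     ]]
[[-0.954  0.301 -0.001]
 [ 0.301  0.954 -0.002]
 [ 0.    -0.002 -1.   ]]
```

Cover centre is (0.5245, -0.2255) with yaw about 8°. The roof sides come out at 198 x 148 mm, matching the given sizes. The mat centre is about (0.519, 0.188). First I raise the tool, turn it and go above the cover.

```bash
cat >> h.py <<'E'
def togo(p,yaw=8.2):
    s=readout.get_state(); M=R.from_quat(s['ee_rot'][[1,2,3,0]])
    c,sn=np.cos(np.radians(yaw)),np.sin(np.radians(yaw))
    G=R.from_matrix(np.array([[-sn,c,0],[c,sn,0],[0,0,-1]]).T.T)
    print('t',s['clock'].round(2) if hasattr(s['clock'],'round') else s['clock'],'pos',s['position'].round(4),'shift mm',(M.inv().apply(np.array(p)-s['position'])*1e3).round(1),'turn u',((M.inv()*G).as_rotvec(degrees=True)/6).round(2),'w',round(s['width'],4),'g',round(s['gripper_force'],1),'F',s['contact_force'].round(1),'q6',s['qpos'][5].round(2))
E
python3 -m handwheel '[[[0,0,-10],[0,0,0.98],-1],[[0,0,-10],[0,0,0.98],-1],[[0,0,-10],[0,0,0.98],-1],[[0,0,-10],[0,0,0.98],-1],[[0,0,-10],[0,0,0.98],-1],[[0,0,-10],[0,0,0.98],-1],[[0,0,-10],[0,0,0.98],-1],[[0,0,-10],[0,0,0.98],-1],[[0,0,-10],[0,0,0.98],-1],[[0,0,-10],[0,0,0.98],-1],[[0,0,-10],[0,0,0.98],-1],[[0,0,0],[0,0,0],-1]]' 40
python3 -c "
from h import *
togo([.5245,-.2255,.26])"
```

```text
clock: 1.6
position: [0.1732, 0.5485, 0.3021]
ee_rot: [-0.0, 0.657, 0.754, 0.0]
contact_force: [0.2, -0.7, 1.3]
width: 0.0851
gripper_force: 0.0
t 1.6 pos [0.1732 0.5485 0.3021] shift mm [-814.9  242.    41.5] turn u [ 0.01 -0.01 -0.06] w 0.0851 g 0.0 F [ 0.2 -0.7  1.3] q6 1.01
```

```bash
python3 -m handwheel '[[[-25,7,0],[0,0,0],-1],[[-48,14,2],[0,0,0],-1],[[-48,14,2],[0,0,0],-1],[[-48,14,2],[0,0,0],-1],[[-48,14,2],[0,0,0],-1],[[-48,14,2],[0,0,0],-1],[[-48,14,2],[0,0,0],-1],[[-48,14,2],[0,0,0],-1],[[-48,14,2],[0,0,0],-1],[[-48,14,2],[0,0,0],-1],[[-48,14,2],[0,0,0],-1],[[-48,14,2],[0,0,0],-1],[[-48,14,2],[0,0,0],-1],[[-48,14,2],[0,0,0],-1],[[-48,14,2],[0,0,0],-1],[[-48,14,2],[0,0,0],-1],[[-48,14,2],[0,0,0],-1],[[-23,11,0],[0,0,-0.06],-1],[[0,0,0],[0,0,0],-1]]'
python3 - <<'E'
from h import *
togo([.5245,-.2255,.115])
s=readout.get_state(); grab('wrist','w1.png')
p=vision.camera_params('wrist');print(p['hand_eye'])
E
```

```text
clock: 3.98
position: [0.5238, -0.2286, 0.2679]
ee_rot: [-0.001, 0.655, 0.755, -0.0]
contact_force: [-0.8, -0.0, -0.4]
width: 0.0857
gripper_force: 0.0
t 3.975 pos [ 0.5238 -0.2286  0.2679] shift mm [  2.7   1.5 152.9] turn u [-0.02 -0.02 -0.01] w 0.0857 g 0.0 F [-0.8 -0.  -0.4] q6 -0.68
[[-2.64687839e-04 -9.58521281e-01 -2.85020849e-01  7.30009764e-02]
 [ 9.99998410e-01 -7.56276910e-04  1.61468922e-03  2.71428935e-04]
 [-1.76326867e-03 -2.85019969e-01  9.58519957e-01 -1.81866489e-01]
 [ 0.00000000e+00  0.00000000e+00  0.00000000e+00  1.00000000e+00]]
```

View pics/w1.png

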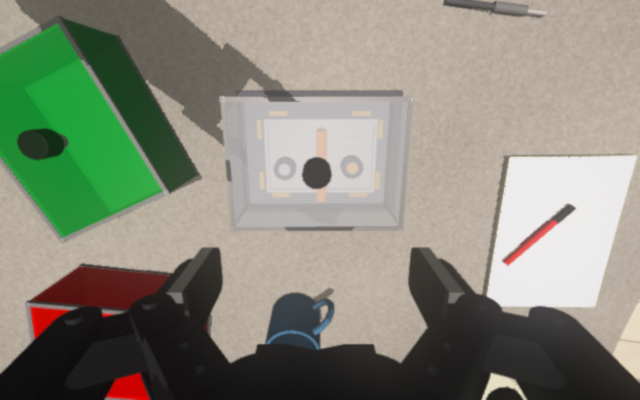

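The wrist view shows the knob at (317,173), the handle bar at column 321 over rows 129–203, and the roof edges parallel to the finger axis. The mug is below the cover and the green box is to its left.

```bash
python3 - <<'E'
from h import *
s=readout.get_state()
print(atz('wrist',[[317,173]],.142,s),atz('wrist',[[321.5,129],[320.5,203]],.092,s))
r=atz('wrist',[[222,97],[410,97],[403,229],[232,229]],[.108,.108,.108,.108],s);print(r,r.mean(0))
E
```

```text
[[ 0.52511349 -0.22386698  0.142     ]] [[ 0.52478393 -0.18481786  0.092     ]
 [ 0.53636235 -0.27050406  0.092     ]]
[[ 0.41810814 -0.16617227  0.108     ]
 [ 0.609682   -0.13874261  0.108     ]
 [ 0.63486529 -0.28317237  0.108     ]
 [ 0.43816376 -0.31137231  0.108     ]] [ 0.5252048  -0.22486489  0.108     ]
```

```bash
python3 -m handwheel '[[[3.4,2,12],[0,0,0],-1],[[0,0,24],[0,0,0],-1],[[0,0,24],[0,0,0],-1],[[0,0,24],[0,0,0],-1],[[0,0,24],[0,0,0],-1],[[0,0,20],[0,0,0],-1],[[0,0,14],[0,0,0],-1],[[0,0,9],[0,0,0],-1],[[0,0,0],[0,0,0],-1],[[0,0,0],[0,0,0],-1]]'
python3 -c "
from h import *
togo([.525,-.2248,.115])"
```

```text
clock: 5.28
position: [0.5257, -0.2238, 0.1194]
ee_rot: [0.001, 0.655, 0.756, 0.0]
contact_force: [-0.1, 0.0, -0.2]
width: 0.0853
gripper_force: 0.0
t 5.275 pos [ 0.5257 -0.2238  0.1194] shift mm [-0.9 -0.8  4.4] turn u [ 0.01  0.01 -0.01] w 0.0853 g 0.0 F [-0.1  0.  -0.2] q6 -0.67
```

Close on the knob at 40 N (rounded knob, light cover).

```bash
python3 -m handwheel '[[[-1,-0.5,4],[0,0,0],-1],[[0,0,0],[0,0,0],-0.3],[[0,0,0],[0,0,0],0.2],[[0,0,0],[0,0,0],0.5],[[0,0,0],[0,0,0],1],[[0,0,0],[0,0,0],1],[[0,0,0],[0,0,0],1],[[0,0,0],[0,0,0],1]]' 40
python3 -c "
from h import *
togo([.525,-.2248,.115])"
```

```text
clock: 6.28
position: [0.5248, -0.2246, 0.1147]
ee_rot: [-0.0, 0.655, 0.756, 0.0]
contact_force: [0.2, 0.3, 0.0]
width: 0.0001
gripper_force: 0.0
t 6.275 pos [ 0.5248 -0.2246  0.1147] shift mm [-0.2  0.2 -0.3] turn u [ 0.   -0.   -0.01] w 0.0001 g 0.0 F [0.2 0.3 0. ] q6 -0.67
```

The fingers shut fully, so the knob wasn't caught. I'll look.

```bash
python3 - <<'E'
from h import *
a=grab('wrist','w2.png');b=grab('side','s2.png');c=grab('scene','c2.png')
cv2.imwrite('pics/v2.png',np.hstack([cv2.resize(a,(400,250)),cv2.resize(b[75:205,230:390],(400,325))[:250]]))
cv2.imwrite('pics/v2.png',np.vstack([cv2.resize(a,(640,400))[:,:],np.hstack([cv2.resize(b[105:205,265:365],(200,200)),cv2.resize(c[150:250,205:305],(200,200)),np.zeros((200,240,3),np.uint8)])]))
E
```

```text
(no output)
```

View pics/v2.png

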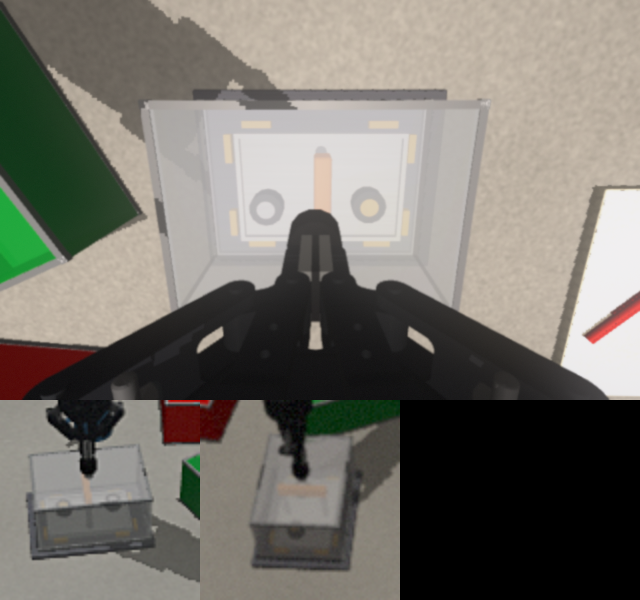

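```bash
python3 - <<'E'
from h import *
s=readout.get_state();t=s['position']
out=[]
for n,f0,f1,o in(('scene','scene0','c2',(215,155)),('side','side0','s2',(265,115))):
    print(n,[( (proj(n,[p])[0]-o)/90*400+.0).round(0) for p in (t,t+[0,0,.019],[.525,-.2248,.133],[.525,-.2248,.144])])
    for f in(f0,f1):
        out.append(cv2.resize(cv2.imread(f'pics/{f}.png')[o[1]:o[1]+68,o[0]:o[0]+90],(400,300),interpolation=cv2.INTER_CUBIC))
cv2.imwrite('pics/v3.png',np.vstack([np.hstack(out[:2]),np.hstack(out[2:])]))
E
```

```text
scene [array([184., 143.]), array([181., 127.]), array([181., 128.]), array([179., 119.])]
side [array([192., 118.]), array([191.,  98.]), array([191.,  99.]), array([190.,  88.])]
```

View pics/v3.png

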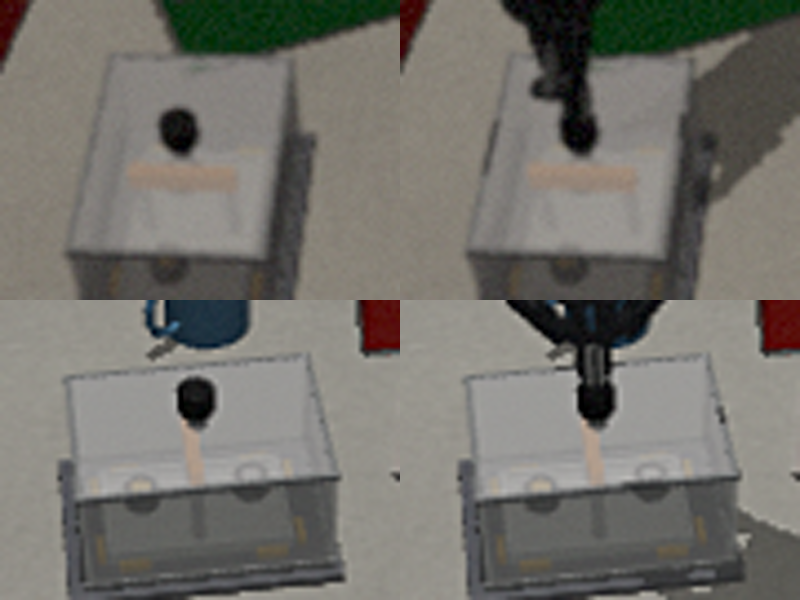

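```bash
python3 - <<'E'
from h import *
p=vision.camera_params('wrist');H=np.linalg.inv(np.array(p['hand_eye']))
for z in (0,-.01,-.02,-.03,-.04):
    P=(H[:3,:3]@[0,0,z]+H[:3,3]);print(z,cv2.projectPoints(P[None],np.zeros(3),np.zeros(3),np.array(p['intrinsics']),np.array(p['dist']))[0].ravel())
s=readout.get_state()
for P in ([.525,-.2248,.144],[.525,-.2248,.122]):
    M=R.from_quat(s['ee_rot'][[1,2,3,0]]);q=M.inv().apply(np.array(P)-s['position']);q=H[:3,:3]@q+H[:3,3];print(cv2.projectPoints(q[None],np.zeros(3),np.zeros(3),np.array(p['intrinsics']),np.array(p['dist']))[0].ravel())
a=cv2.imread('pics/w2.png')[190:310,240:400]
a=cv2.convertScaleAbs(a,alpha=2.5)
cv2.imwrite('pics/v4.png',cv2.resize(a,(800,600),interpolation=cv2.INTER_CUBIC))
E
```

```text
0 [314.14188386 223.1214346 ]
-0.01 [314.12392259 229.51863689]
-0.02 [314.1039805  236.61505778]
-0.03 [314.08170933 244.53251393]
-0.04 [314.05667363 253.42301375]
[314.50248031 244.23223708]
[314.49818871 227.98432786]
```

View pics/v4.png

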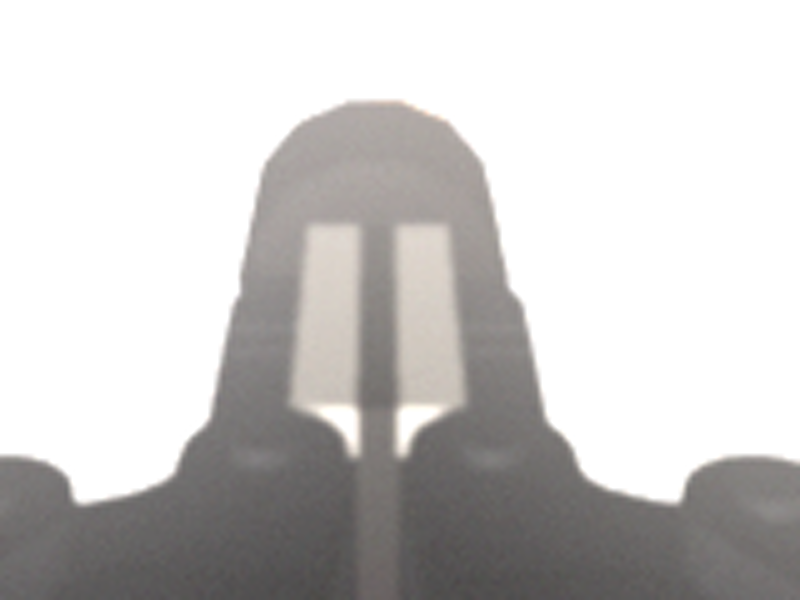

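```bash
python3 - <<'E'
from h import *
p=vision.camera_params('wrist');H=np.linalg.inv(np.array(p['hand_eye']))
def pw(P):
    P=np.array(P)@H[:3,:3].T+H[:3,3];return cv2.projectPoints(P,np.zeros(3),np.zeros(3),np.array(p['intrinsics']),np.array(p['dist']))[0].reshape(-1,2).round(0).tolist()
for z in(0,-.013,-.025,-.035,-.045):
    print(z,'open +-x,y=.0425/.057',pw([[.011,.0425,z],[-.011,.0425,z],[.011,.057,z]]),'shut',pw([[.011,0.00,z],[-.011,.0,z],[.011,.008,z]]))
# knob silhouette at present
s=readout.get_state();M=R.from_quat(s['ee_rot'][[1,2,3,0]])
for z in(.122,.144):
    print(z,[pw(M.inv().apply(np.array([[.525,-.2248,z]])-s['position'])+d)[0] for d in([.015,0,0],[-.015,0,0],[0,.015,0],[0,-.015,0])])
E
```

```text
0 open +-x,y=.0425/.057 [[384.0, 206.0], [382.0, 240.0], [408.0, 206.0]] shut [[314.0, 206.0], [314.0, 240.0], [327.0, 206.0]]
-0.013 open +-x,y=.0425/.057 [[389.0, 214.0], [387.0, 249.0], [415.0, 214.0]] shut [[314.0, 214.0], [314.0, 249.0], [328.0, 214.0]]
-0.025 open +-x,y=.0425/.057 [[394.0, 221.0], [392.0, 259.0], [422.0, 221.0]] shut [[314.0, 221.0], [314.0, 259.0], [329.0, 221.0]]
-0.035 open +-x,y=.0425/.057 [[399.0, 229.0], [396.0, 268.0], [428.0, 229.0]] shut [[314.0, 229.0], [314.0, 268.0], [330.0, 229.0]]
-0.045 open +-x,y=.0425/.057 [[405.0, 237.0], [401.0, 279.0], [436.0, 237.0]] shut [[314.0, 237.0], [314.0, 279.0], [331.0, 237.0]]
0.122 [[314.0, 204.0], [315.0, 251.0], [340.0, 228.0], [289.0, 228.0]]
0.144 [[314.0, 218.0], [315.0, 270.0], [343.0, 244.0], [286.0, 244.0]]
```

The open and shut fingertips both show about 40 mm short of where the reported TCP projects. The knob and cover sit where they were measured, so the fingers closed above the knob. I'll raise the arm and measure the true fingertip position from the image profile.

```bash
python3 -m handwheel '[[[0,0,-15],[0,0,0],1],[[0,0,-30],[0,0,0],1],[[0,0,-30],[0,0,0],1],[[0,0,-30],[0,0,0],1],[[0,0,-30],[0,0,0],1],[[0,0,-15],[0,0,0],1],[[0,0,0],[0,0,0],1]]'
python3 - <<'E'
from h import *
togo([.525,-.2248,.115])
w=grab('wrist','w5.png');b=grab('side','s5.png');c=grab('scene','c5.png')
g=cv2.cvtColor(w,cv2.COLOR_BGR2GRAY)
for u in(300,306,310,314,318,324,330):print(u,g[150:300:3,u].tolist())
s=readout.get_state();t=s['position'];print('side TCP',proj('side',[t,t+[0,0,.04]]),'scene',proj('scene',[t,t+[0,0,.04]]))
x,y=proj('side',[t+[0,0,.03]])[0].astype(int);B=b[y-38:y+37,x-50:x+50]
x,y=proj('scene',[t+[0,0,.03]])[0].astype(int);C=c[y-38:y+37,x-50:x+50]
for (A,n) in((B,'side'),(C,'scene')):
    q=proj(n,[t,t+[0,0,.04]]); 
    o=proj(n,[t+[0,0,.03]])[0].astype(int)-[50,38]
    for k in q: cv2.circle(A,tuple((k-o).round().astype(int)),0,(0,0,255),-1)
D=np.hstack([cv2.resize(A,(400,300),interpolation=cv2.INTER_CUBIC) for A in(B,C)])
cv2.imwrite('pics/v5.png',np.vstack([D,np.hstack([cv2.resize(cv2.convertScaleAbs(w[150:300,220:420],alpha=1.5),(400,300)),np.zeros((300,400,3),np.uint8)])]))
E
```

```text
clock: 7.3
position: [0.5253, -0.225, 0.266]
ee_rot: [0.001, 0.655, 0.756, 0.0]
contact_force: [1.2, -1.0, 0.5]
width: 0.0004
gripper_force: 0.0
t 7.3 pos [ 0.5253 -0.225   0.266 ] shift mm [  0.4  -0.5 151. ] turn u [ 0.02  0.02 -0.01] w 0.0004 g 0.0 F [ 1.2 -1.   0.5] q6 -0.67
300 [213, 214, 214, 215, 213, 213, 191, 164, 120, 95, 118, 162, 209, 210, 209, 191, 186, 186, 186, 171, 168, 174, 180, 179, 180, 179, 172, 102, 155, 160, 153, 144, 74, 70, 72, 75, 74, 75, 76, 75, 75, 46, 42, 41, 40, 37, 36, 35, 35, 34]
306 [213, 214, 214, 214, 149, 70, 71, 71, 71, 72, 71, 71, 70, 106, 209, 191, 186, 186, 185, 171, 168, 170, 178, 180, 180, 179, 172, 101, 128, 82, 80, 81, 79, 79, 78, 77, 77, 75, 76, 74, 79, 109, 46, 40, 39, 37, 37, 35, 34, 32]
310 [213, 214, 214, 203, 76, 71, 73, 72, 73, 71, 70, 70, 70, 70, 176, 191, 186, 186, 185, 170, 168, 170, 172, 179, 179, 180, 172, 101, 129, 80, 79, 78, 78, 77, 75, 75, 75, 73, 71, 69, 72, 112, 108, 87, 44, 38, 37, 36, 34, 35]
314 [201, 201, 201, 186, 70, 71, 71, 72, 71, 71, 71, 69, 69, 68, 149, 194, 193, 192, 187, 170, 168, 170, 172, 173, 179, 179, 172, 1
[... 214 characters left out ...]
79, 172, 100, 124, 63, 61, 60, 57, 56, 55, 52, 51, 50, 48, 45, 47, 57, 56, 55, 45, 43, 44, 42, 42, 41]
324 [205, 205, 205, 204, 195, 119, 70, 71, 71, 70, 69, 70, 82, 177, 201, 190, 186, 186, 185, 170, 169, 169, 172, 172, 174, 179, 172, 108, 129, 82, 81, 80, 79, 78, 79, 77, 77, 75, 76, 74, 79, 115, 46, 39, 37, 36, 37, 34, 34, 32]
330 [214, 213, 213, 214, 214, 214, 212, 212, 209, 202, 206, 212, 212, 210, 209, 191, 186, 186, 185, 170, 168, 169, 172, 171, 172, 180, 171, 101, 158, 156, 150, 139, 74, 70, 73, 75, 75, 76, 76, 74, 74, 45, 40, 40, 38, 37, 37, 34, 33, 34]
side TCP [[306.55713077 104.72256637]
 [305.98629846  93.51137262]] scene [[250.38240046 156.57576939]
 [248.53600261 147.40927902]]
```

View pics/v5.png

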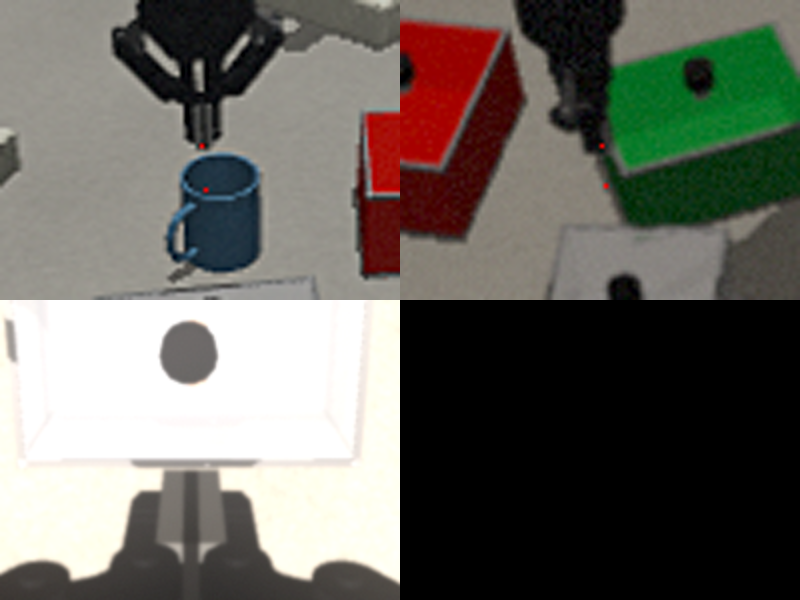

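The picture settles it. In both views the fingertips end at the +40 mm marker (side crop (202,143)) and not at the reported TCP. In the wrist view the pad ends are at row 236, which gives about 42 mm. I'll correct by 42 mm, so the knob grasp is at a reported z of about 0.074.

```bash
python3 -m handwheel '[[[0,0,10],[0,0,0],-1],[[0,0,24],[0,0,0],-1],[[0,0,24],[0,0,0],-1],[[0,0,24],[0,0,0],-1],[[0,0,24],[0,0,0],-1],[[0,0,24],[0,0,0],-1],[[0,0,20],[0,0,0],-1],[[0,0,16],[0,0,0],-1],[[0,0,12],[0,0,0],-1],[[0,0,6],[0,0,0],-1],[[0,0,4],[0,0,0],-1],[[0,0,0],[0,0,0],-1],[[0,0,0],[0,0,0],-1]]'
python3 -c "
from h import *
togo([.525,-.2248,.074])"
```

```text
clock: 9.07
position: [0.5251, -0.2249, 0.0772]
ee_rot: [0.001, 0.655, 0.756, 0.0]
contact_force: [0.1, -0.3, 0.5]
width: 0.0855
gripper_force: 0.0
t 9.075 pos [ 0.5251 -0.2249  0.0772] shift mm [ 0.1 -0.1  3.2] turn u [ 0.01  0.01 -0.01] w 0.0855 g 0.0 F [ 0.1 -0.3  0.5] q6 -0.67
```

```bash
python3 -m handwheel '[[[0,0,3],[0,0,0],-1],[[0,0,0],[0,0,0],-0.3],[[0,0,0],[0,0,0],0],[[0,0,0],[0,0,0],0.3],[[0,0,0],[0,0,0],1],[[0,0,0],[0,0,0],1],[[0,0,0],[0,0,0],1],[[0,0,0],[0,0,0],1]]' 50
python3 -c "
from h import *
togo([.525,-.2248,.074])"
```

```text
clock: 10.07
position: [0.5248, -0.2248, 0.0739]
ee_rot: [0.0, 0.655, 0.756, -0.0]
contact_force: [-1.7, -0.6, 3.7]
width: 0.0286
gripper_force: 49.5
t 10.075 pos [ 0.5248 -0.2248  0.0739] shift mm [-0.1  0.2 -0.1] turn u [ 0.    0.   -0.01] w 0.0286 g 49.5 F [-1.7 -0.6  3.7] q6 -0.67
```

Gripped: opening 28.6 mm at 49.5 N. Now lift.

```bash
python3 -m handwheel '[[[0,0,-3],[0,0,0],1],[[0,0,-6],[0,0,0],1],[[0,0,-10],[0,0,0],1],[[0,0,-14],[0,0,0],1],[[0,0,-18],[0,0,0],1],[[0,0,-18],[0,0,0],1],[[0,0,-18],[0,0,0],1],[[0,0,-18],[0,0,0],1],[[0,0,-12],[0,0,0],1],[[0,0,-6],[0,0,0],1],[[0,0,-3],[0,0,0],1],[[0,0,0],[0,0,0],1],[[0,0,0],[0,0,0],1]]'
python3 - <<'E'
from h import *
togo([.519,.188,.2])
b=grab('side','s6.png');c=grab('scene','c6.png')
cv2.imwrite('pics/v6.png',np.hstack([cv2.resize(b[40:215,250:390],(400,500)),cv2.resize(c[90:265,190:330],(400,500))]))
E
```

```text
clock: 11.7
position: [0.5244, -0.2245, 0.199]
ee_rot: [-0.001, 0.655, 0.756, -0.0]
contact_force: [-0.6, 0.5, -3.1]
width: 0.0284
gripper_force: 49.5
t 11.7 pos [ 0.5244 -0.2245  0.199 ] shift mm [409.1  53.2  -0.7] turn u [-0.01 -0.01 -0.01] w 0.0284 g 49.5 F [-0.6  0.5 -3.1] q6 -0.67
```

View pics/v6.png

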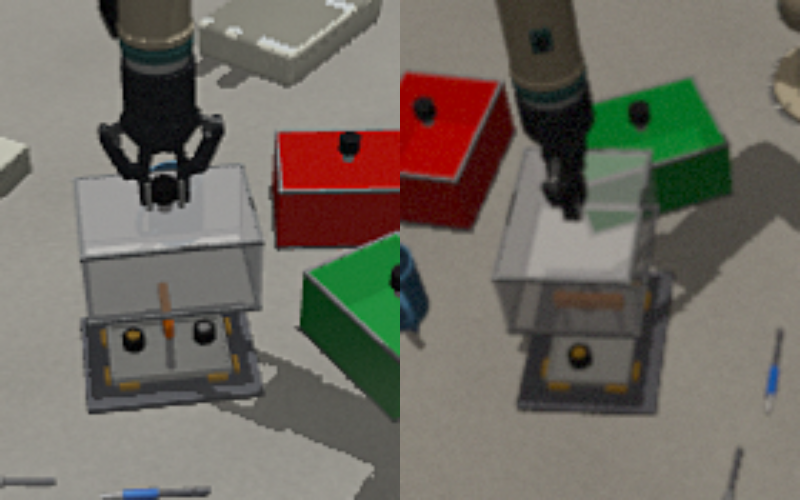

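The cover hangs level in the gripper, clear of the carrier, and both mounts are standing. Next I carry it to the mat.

```bash
python3 -m handwheel '[[[6,1,0],[0,0,0],1],[[14,2,0],[0,0,0],1],[[24,3,0],[0,0,0],1],[[33,4,0],[0,0,0],1],[[36,5,0],[0,0,0],1],[[36,5,0],[0,0,0],1],[[36,5,0],[0,0,0],1],[[36,5,0],[0,0,0],1],[[36,5,0],[0,0,0],1],[[36,5,0],[0,0,0],1],[[36,4,0],[0,0,0],1],[[32,4,0],[0,0,0],1],[[24,3,0],[0,0,0],1],[[15,1,0],[0,0,0],1],[[9,1,0],[0,0,0],1],[[0,0,0],[0,0,0],1],[[0,0,0],[0,0,0],1]]'
python3 -c "
from h import *
togo([.519,.188,.067])"
```

```text
clock: 13.92
position: [0.5192, 0.1869, 0.1997]
ee_rot: [0.0, 0.655, 0.755, -0.0]
contact_force: [-0.6, -0.4, -3.2]
width: 0.0287
gripper_force: 49.6
t 13.925 pos [0.5192 0.1869 0.1997] shift mm [  1.2  -0.  132.7] turn u [-0.    0.01 -0.01] w 0.0287 g 49.6 F [-0.6 -0.4 -3.2] q6 0.08
```

Descend to about 3 mm above the contact height, and then creep.

```bash
python3 -m handwheel '[[[0,0,6],[0,0,0],1],[[0,0,12],[0,0,0],1],[[0,0,18],[0,0,0],1],[[0,0,18],[0,0,0],1],[[0,0,18],[0,0,0],1],[[0,0,18],[0,0,0],1],[[0,0,15],[0,0,0],1],[[0,0,11],[0,0,0],1],[[0,0,7],[0,0,0],1],[[0,0,4],[0,0,0],1],[[0,0,1.5],[0,0,0],1],[[0,0,0],[0,0,0],1],[[0,0,0],[0,0,0],1]]'
python3 -c "
from h import *
togo([.519,.188,.067])"
```

```text
clock: 15.55
position: [0.5195, 0.1878, 0.0716]
ee_rot: [0.0, 0.655, 0.756, 0.0]
contact_force: [0.0, 0.1, -3.2]
width: 0.0285
gripper_force: 49.6
t 15.55 pos [0.5195 0.1878 0.0716] shift mm [ 0.3 -0.5  4.6] turn u [ 0.01 -0.   -0.01] w 0.0285 g 49.6 F [ 0.   0.1 -3.2] q6 0.08
```

```bash
python3 -m handwheel '[[[0,0,1],[0,0,0],1],[[0,0,1],[0,0,0],1],[[0,0,1],[0,0,0],1],[[0,0,1],[0,0,0],1],[[0,0,0],[0,0,0],1],[[0,0,0],[0,0,0],1]]'
python3 -c "
from h import *
togo([.519,.188,.067])"
```

```text
clock: 16.3
position: [0.5192, 0.1877, 0.0672]
ee_rot: [-0.0, 0.655, 0.756, 0.0]
contact_force: [0.5, 0.1, -3.0]
width: 0.0288
gripper_force: 49.6
t 16.3 pos [0.5192 0.1877 0.0672] shift mm [ 0.3 -0.2  0.2] turn u [ 0.   -0.   -0.01] w 0.0288 g 49.6 F [ 0.5  0.1 -3. ] q6 0.08
```

```bash
python3 -m handwheel '[[[0,0,0.5],[0,0,0],1],[[0,0,0.5],[0,0,0],1],[[0,0,0],[0,0,0],1],[[0,0,0],[0,0,0],1]]'; python3 -m handwheel '[[[0,0,0.5],[0,0,0],1],[[0,0,0.5],[0,0,0],1],[[0,0,0],[0,0,0],1],[[0,0,0],[0,0,0],1]]'
```

```text
clock: 16.8
position: [0.5194, 0.1878, 0.0669]
ee_rot: [0.0, 0.655, 0.756, 0.0]
contact_force: [-2.6, -0.2, 5.4]
width: 0.0284
gripper_force: 50.4
clock: 17.3
position: [0.5194, 0.1878, 0.0669]
ee_rot: [0.0, 0.655, 0.756, 0.001]
contact_force: [-2.8, -1.5, 11.3]
width: 0.0288
gripper_force: 50.9
```

The cover is on the mat. I'll relax the push slightly, release and rise.

```bash
python3 -m handwheel '[[[0,0,-0.8],[0,0,0],1],[[0,0,0],[0,0,0],1],[[0,0,0],[0,0,0],0.2],[[0,0,0],[0,0,0],-0.3],[[0,0,0],[0,0,0],-1],[[0,0,0],[0,0,0],-1],[[0,0,0],[0,0,0],-1],[[0,0,0],[0,0,0],-1],[[0,0,0],[0,0,0],-1]]'
python3 -m handwheel '[[[0,0,-5],[0,0,0],-1],[[0,0,-15],[0,0,0],-1],[[0,0,-25],[0,0,0],-1],[[0,0,-25],[0,0,0],-1],[[0,0,-25],[0,0,0],-1],[[0,0,-25],[0,0,0],-1],[[0,0,-20],[0,0,0],-1],[[0,0,-10],[0,0,0],-1],[[0,0,0],[0,0,0],-1],[[0,0,0],[0,0,0],-1]]'
python3 - <<'E'
from h import *
togo([.53,-.227,.21])
w=grab('wrist','w7.png');b=grab('side','s7.png')
cv2.imwrite('pics/v7.png',np.hstack([cv2.resize(w,(400,250)),cv2.resize(b[60:310,200:400],(400,500))[250:]]))
E
```

```text
clock: 18.42
position: [0.5192, 0.1877, 0.066]
ee_rot: [0.0, 0.655, 0.756, 0.0]
contact_force: [-0.2, 0.2, -0.5]
width: 0.0857
gripper_force: 0.0
clock: 19.68
position: [0.5186, 0.1876, 0.2153]
ee_rot: [-0.0, 0.655, 0.756, -0.001]
contact_force: [-0.5, -0.7, 0.5]
width: 0.0853
gripper_force: 0.0
t 19.675 pos [0.5186 0.1876 0.2153] shift mm [-412.   -47.6    5.4] turn u [-0.01  0.   -0.01] w 0.0853 g 0.0 F [-0.5 -0.7  0.5] q6 0.08
```

View pics/v7.png

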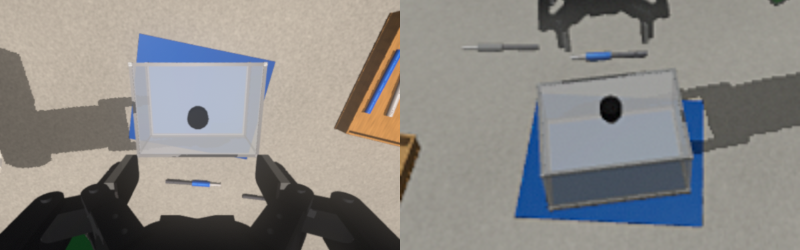

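The cover stands upright on the mat, released, with the probes undisturbed. Next I move over the carrier and locate the orange bar by colour.

```bash
python3 -m handwheel '[[[-10,-1,0],[0,0,0],-1],[[-30,-4,0],[0,0,0],-1],[[-46,-5,0],[0,0,0],-1],[[-46,-5,0],[0,0,0],-1],[[-46,-5,0],[0,0,0],-1],[[-46,-5,0],[0,0,0],-1],[[-46,-5,0],[0,0,0],-1],[[-46,-5,0],[0,0,0],-1],[[-46,-5,0],[0,0,0],-1],[[-33,-5,0],[0,0,0],-1],[[-17,-3,0],[0,0,0],-1],[[0,0,0],[0,0,0],-1],[[0,0,0],[0,0,0],-1]]'
python3 - <<'E'
from h import *
def orange(im):
    h=cv2.cvtColor(im,cv2.COLOR_BGR2HSV); k=cv2.inRange(h,(3,150,90),(14,255,255))
    N,L,S,C=cv2.connectedComponentsWithStats(k); return L,S,C
s=readout.get_state();w=grab('wrist','w8.png');L,S,C=orange(w)
for i in range(1,len(S)):
    if S[i,4]>60:
        pts=np.argwhere(L==i)[:,::-1].astype(np.float32);q=cv2.boxPoints(cv2.minAreaRect(pts));print(S[i],C[i],q.tolist())
        P=atz('wrist',q,.092,s);print(P.round(4).tolist(),P.mean(0))
c=grab('scene','c8.png');b=grab('side','s8.png')
for n,im in(('scene',c),('side',b)):
    L,S,C=orange(im)
    for i in range(1,len(S)):
        if S[i,4]>25: print(n,S[i],C[i],atz(n,[C[i]],.09))
togo([.53,-.227,.21])
E
```

```text
clock: 21.4
position: [0.53, -0.2257, 0.2159]
ee_rot: [-0.0, 0.655, 0.756, 0.0]
contact_force: [0.3, 0.4, 0.2]
width: 0.0853
gripper_force: 0.0
[310 138  11  81 702] [314.75641026 183.28205128] [[310.0, 138.0], [320.0, 138.0], [320.0, 218.0], [310.0, 218.0]]
[[0.5206, -0.189, 0.092], [0.53, -0.1876, 0.092], [0.542, -0.2683, 0.092], [0.5318, -0.2698, 0.092]] [ 0.53112631 -0.22866934  0.092     ]
scene [139   5   9  13  26] [143.57692308  10.07692308] [[-0.58128865 -1.19686466  0.09      ]]
scene [128  14  14  15  42] [134.14285714  21.04761905] [[-0.46659782 -1.19450782  0.09      ]]
scene [244 192  20   4  45] [253.57777778 193.55555556] [[ 0.53423535 -0.23529304  0.09      ]]
side [306 139   5  12  29] [307.13793103 144.65517241] [[ 0.53002651 -0.23672431  0.09      ]]
side [596 252  25  29 365] [609.16164384 263.07945205] [[-0.27383572  0.23158929  0.09      ]]
side [616 261  10  19  39] [621.64102564 269.48717949] [[-0.29552034  0.25007669  0.09      ]]
side [615 267  25  62 725] [631.05655172 294.00965517] [[-0.2828325   0.31765776  0.09      ]]
t 21.55 pos [ 0.5302 -0.2256  0.2162] shift mm [-1.3 -0.4  6.2] turn u [ 0.   -0.    0.01] w 0.0852 g 0.0 F [-0.   0.4  0.1] q6 -0.67
```

The bar centre is (0.531, -0.2287), its length is 82 mm and its yaw is 8.2°, all consistent with the given sizes. I'll descend to a reported z of 0.021.

```bash
python3 -m handwheel '[[[-3,0.4,10],[0,0,0],-1],[[0,0,22],[0,0,0],-1],[[0,0,24],[0,0,0],-1],[[0,0,24],[0,0,0],-1],[[0,0,24],[0,0,0],-1],[[0,0,24],[0,0,0],-1],[[0,0,20],[0,0,0],-1],[[0,0,16],[0,0,0],-1],[[0,0,12],[0,0,0],-1],[[0,0,8],[0,0,0],-1],[[0,0,6],[0,0,0],-1],[[0,0,3],[0,0,0],-1],[[0,0,0],[0,0,0],-1],[[0,0,0],[0,0,0],-1]]'
python3 -c "
from h import *
togo([.531,-.2286,.021])"
```

```text
clock: 23.3
position: [0.5312, -0.23, 0.0234]
ee_rot: [0.0, 0.655, 0.756, 0.0]
contact_force: [-0.1, 0.7, -0.3]
width: 0.0854
gripper_force: 0.0
t 23.3 pos [ 0.5312 -0.23    0.0234] shift mm [ 1.4 -0.   2.4] turn u [ 0.01  0.   -0.01] w 0.0854 g 0.0 F [-0.1  0.7 -0.3] q6 -0.67
```

```bash
python3 -m handwheel '[[[1.2,0,2],[0,0,0],-1],[[0,0,0],[0,0,0],-0.3],[[0,0,0],[0,0,0],0],[[0,0,0],[0,0,0],0.3],[[0,0,0],[0,0,0],0.55],[[0,0,0],[0,0,0],0.7],[[0,0,0],[0,0,0],1],[[0,0,0],[0,0,0],1],[[0,0,0],[0,0,0],1],[[0,0,0],[0,0,0],1]]' 70
python3 -c "
from h import *
togo([.531,-.2286,.021])"
```

```text
clock: 24.55
position: [0.5305, -0.2287, 0.0211]
ee_rot: [-0.0, 0.655, 0.756, -0.0]
contact_force: [-1.8, -1.2, 3.2]
width: 0.0104
gripper_force: 69.1
t 24.55 pos [ 0.5305 -0.2287  0.0211] shift mm [0.  0.5 0.1] turn u [-0.   -0.   -0.01] w 0.0104 g 69.1 F [-1.8 -1.2  3.2] q6 -0.67
```

The bar is gripped (10.4 mm, 69 N). Lift it straight up 150 mm, gently.

```bash
python3 -m handwheel '[[[0,0,-1],[0,0,0],1],[[0,0,-2],[0,0,0],1],[[0,0,-4],[0,0,0],1],[[0,0,-6],[0,0,0],1],[[0,0,-9],[0,0,0],1],[[0,0,-12],[0,0,0],1],[[0,0,-14],[0,0,0],1],[[0,0,-15],[0,0,0],1],[[0,0,-15],[0,0,0],1],[[0,0,-15],[0,0,0],1],[[0,0,-14],[0,0,0],1],[[0,0,-12],[0,0,0],1],[[0,0,-10],[0,0,0],1],[[0,0,-8],[0,0,0],1],[[0,0,-6],[0,0,0],1],[[0,0,-4],[0,0,0],1],[[0,0,-2],[0,0,0],1],[[0,0,-1],[0,0,0],1],[[0,0,0],[0,0,0],1],[[0,0,0],[0,0,0],1]]'
python3 - <<'E'
from h import *
togo([.5305,-.2287,.171])
s=readout.get_state();w=grab('wrist','w9.png');b=grab('side','s9.png');c=grab('scene','c9.png')
h=cv2.cvtColor(w,cv2.COLOR_BGR2HSV);k=cv2.inRange(h,(3,150,90),(14,255,255));p=np.argwhere(k)[:,::-1];print(len(p),p.min(0),p.max(0))
# side view: tray lower edge line slope -> tilt. predicted tray corners if level (z = .16+.012)
cx=np.array([.5305,-.2287]);a=np.radians(8.2);X=np.array([np.cos(a),np.sin(a)]);Y=np.array([-np.sin(a),np.cos(a)])
cor=[np.r_[cx+i*X+j*Y,z] for z in(.16,.172) for i,j in((.075,.05),(-.075,.05),(-.075,-.05),(.075,-.05))]
m=[np.r_[cx+i*X,.16+.024] for i in(.045,-.045)]
for n,im in(('side',b),('scene',c)):
    q=proj(n,cor);print(n,q.round(1).tolist(),'mounts',proj(n,m).round(1).tolist())
cv2.imwrite('pics/v9.png',np.hstack([b,c]))
# tray mask in side by difference with the pre-lift image
d=cv2.absdiff(cv2.cvtColor(b,cv2.COLOR_BGR2GRAY),cv2.cvtColor(cv2.imread('pics/s8.png'),cv2.COLOR_BGR2GRAY))
g=cv2.cvtColor(b,cv2.COLOR_BGR2GRAY);q=proj('side',cor)[:2]
for t in(.08,.25,.4,.6,.75,.92):
    u,v=(q[0]*(1-t)+q[1]*t); u=int(round(u));v=int(round(v));print(u,v,g[v-7:v+8,u].tolist())
E
```

```text
clock: 27.05
position: [0.5307, -0.2286, 0.1707]
ee_rot: [-0.0, 0.655, 0.756, -0.0]
contact_force: [0.2, -1.0, -5.4]
width: 0.0109
gripper_force: 68.2
t 27.05 pos [ 0.5307 -0.2286  0.1707] shift mm [-0.1 -0.2 -0.3] turn u [-0.   -0.   -0.01] w 0.0109 g 68.2 F [ 0.2 -1.  -5.4] q6 -0.67
4270 [300 188] [330 349]
side [[284.6, 142.1], [330.4, 137.7], [326.2, 119.1], [282.7, 123.0], [284.3, 139.2], [330.4, 134.9], [326.2, 116.2], [282.3, 120.1]] mounts [[292.1, 125.7], [319.3, 123.2]]
scene [[265.0, 198.1], [270.8, 163.3], [241.7, 162.5], [234.0, 197.0], [264.6, 195.7], [270.5, 160.9], [241.2, 160.1], [233.3, 194.7]] mounts [[249.8, 185.5], [254.0, 164.6]]
288 142 [172, 183, 182, 188, 148, 83, 74, 114, 148, 149, 146, 146, 145, 148, 152]
296 141 [111, 109, 107, 104, 175, 97, 73, 113, 150, 151, 148, 148, 143, 147, 154]
303 140 [112, 111, 111, 111, 115, 82, 73, 67, 146, 146, 147, 146, 148, 152, 160]
312 139 [127, 182, 182, 184, 196, 111, 71, 69, 134, 149, 146, 146, 149, 149, 149]
319 139 [178, 178, 181, 184, 148, 81, 65, 113, 150, 151, 147, 146, 143, 149, 153]
327 138 [177, 177, 178, 182, 168, 86, 66, 95, 150, 152, 151, 150, 149, 150, 154]
```

The tray's lower edge matches a level tray in the side view. Now hold for 2.5 s, and check the other tilt axis, the mounts and the cover numerically.

```bash
python3 -m handwheel '[[[0,0,0],[0,0,0],1],[[0,0,0],[0,0,0],1],[[0,0,0],[0,0,0],1],[[0,0,0],[0,0,0],1],[[0,0,0],[0,0,0],1],[[0,0,0],[0,0,0],1],[[0,0,0],[0,0,0],1],[[0,0,0],[0,0,0],1],[[0,0,0],[0,0,0],1],[[0,0,0],[0,0,0],1],[[0,0,0],[0,0,0],1],[[0,0,0],[0,0,0],1],[[0,0,0],[0,0,0],1],[[0,0,0],[0,0,0],1],[[0,0,0],[0,0,0],1],[[0,0,0],[0,0,0],1],[[0,0,0],[0,0,0],1],[[0,0,0],[0,0,0],1],[[0,0,0],[0,0,0],1],[[0,0,0],[0,0,0],1]]'
python3 - <<'E'
from h import *
togo([.5305,-.2287,.171])
c=grab('scene','c10.png');b=grab('side','s10.png');g=cv2.cvtColor(c,cv2.COLOR_BGR2GRAY);gs=cv2.cvtColor(b,cv2.COLOR_BGR2GRAY)
q0,q1=np.array([234.,197]),np.array([265,198.1])
for t in(.08,.3,.5,.7,.92):
    u,v=(q0*(1-t)+q1*t).round().astype(int);print(u,v,g[v-7:v+6,u].tolist())
print('side mounts');
for u,v in((292,125),(319,123)):print(gs[v-4:v+9:2,u-12:u+13:2])
p=atz('side',[[305,np.nan]] ,0) if 0 else None
# cover knob on mat: dark blob
roi=gs[170:260,270:340];k=(roi<45).astype(np.uint8);N,L,S,C=cv2.connectedComponentsWithStats(k);i=1+S[1:,4].argmax();print(S[i],atz('side',[C[i]+[270,170]],.126))
E
```

```text
clock: 29.7
position: [0.5308, -0.2287, 0.171]
ee_rot: [-0.0, 0.655, 0.756, 0.0]
contact_force: [-0.1, 0.3, -4.9]
width: 0.0108
gripper_force: 68.2
t 29.7 pos [ 0.5308 -0.2287  0.171 ] shift mm [-0.  -0.3 -0. ] turn u [ 0.   -0.   -0.01] w 0.0108 g 68.2 F [-0.1  0.3 -4.9] q6 -0.67
236 197 [107, 133, 152, 158, 160, 144, 76, 78, 112, 130, 124, 119, 116]
243 197 [26, 59, 87, 96, 113, 125, 85, 66, 54, 43, 33, 39, 43]
250 198 [80, 94, 98, 95, 100, 95, 71, 58, 37, 37, 44, 41, 45]
256 198 [95, 92, 101, 134, 155, 126, 70, 55, 41, 40, 42, 32, 38]
263 198 [165, 164, 166, 163, 165, 145, 77, 56, 46, 42, 43, 45, 40]
side mounts
[[150 155 150 101  81  83  39  28  71  95  94 105  80]
 [149 149 186 182 180  32  98  99   1 101 113 110  76]
 [150 151 188 184 187   6  40  38   4  83 112 114 116]
 [151 151 131 183 102   1  10  10   1  80 110 109 112]
 [152 152 124 104 112  45   5   7  18 116 112 111 112]
 [150 150 160 104 110 113 114 113 111 110 113 111 113]
 [150 148 171  96 106 110 110 111 112 113 111 111 115]]
[[ 55  66  80  79  79  49  52  70  24 158 185 149 149]
 [ 50  87 110 109 110  17 120 117   3 122 110 149 147]
 [ 58 116 110 107 107   0  18  15   0  98  98 153 146]
 [ 71 104 111 110 107   0   5   7   0 143 118 156 146]
 [ 73 102 109 109 112 106  19   1 110 188 176 176 146]
 [ 71  97 112 108 101  96 189 185 179 179 169 186 148]
 [ 72  96 109 129 188 182 181 178 178 175 176 132 147]]
[ 30  63  10  13 104] [[0.51883095 0.18714419 0.126     ]]
```

The carrier is level and still, both mounts are standing at their expected positions, and the cover's knob is over the mat centre. Handing in.

```bash
python3 -c "
from h import *
print(manip.sign_off())"
```

```text
the job is handed in; nothing more can be done
None
```

The job is handed in: the cover stands released on the mat and the carrier is held level about 15 cm above its stand with both mounts standing; my checks agreed but no verdict came back, and the first grasp missed because the real fingertips end about 42 mm short of the reported TCP, which I corrected for.

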